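Press a label holder home behind a shelf lip

ROBOT

A 6-joint arm with a two-finger parallel gripper is mounted at the origin on the work surface; the furniture and walls round the work are solid. World frame = base frame: x ahead of the robot, y to its left, z up, the work surface at z = 0. Lengths are in m, angles in rad, forces in N, time in s.
With the tool pointing down it reaches from about 0.25 to 0.725 m from the base axis. Payload 9.7 kg.
Tool frame: the origin (TCP) lies on the centre line of the jaws, within the pads' length; the fingertips stand 17 mm ahead of it and the grasp point (between the pads) lies 2 mm behind it; z points along the fingers, y is the line along which they close (so a half turn about z gives the same grasp; the last joint's range is limited). The gripper opens to 85 mm and grips with 20 to 120 N. Pads are 22 mm wide; open, the fingers measure 114 mm over their backs; the gripper's body (76 mm by 85 mm) begins 54 mm behind the grasp point. The pads swing forward as they close: fully open they stand 13 mm farther back than shut.
Start: joints at [-1.19, 0.087, 0.176, 1.66, 0, 1.571], TCP at [0.204, -0.511, 0.248] pointing down, gripper open.
Joint ranges: [-3.13, 3.13], [-0.85, 1.81], [-1.15, 1.24], [-2.2, 2.28], [-1.44, 1.52], [-3.14, 3.14]. Speed limits (rad/s): [2.22, 2.22, 2.57, 3.14, 3.14, 3.14].

INTERFACE

Orientations are given as a unit quaternion [x, y, z, w].
In Python, from bench import r gives the robot as it stands.
- The arm moves only by the tool jog_arm, never from a script. Its argument "steps" is a list of rows, each a list of 2 entries, a list of its own where there are three numbers: the shift along the tool's x, y, z in m, then the turn, a rotation vector about the tool's x, y, z in rad. A call has 1 to 8 rows; each row is the pose to reach, as a shift and turn from the pose commanded when the call began, along the tool's axes at that moment; what a row does not reach only later rows make up. A row lasts 1/12 s, in which the tool goes at most 41.7 mm and 7.16 degrees, less where a joint would pass 70% of its speed; a pose out of reach is approached as far as the arm can. A call with a gripper value outside its range is refused whole. "grip" is the finger opening in m, from 0 to 0.0854, set as the call begins (left out, the last holds). The fingers move at their own pace and stop on an object; "squeeze" is the grip in N (left out, the last holds). Time passes only in rows, so rows that repeat a pose let the fingers close. It gives the time, the measured TCP pose, the force, the opening and the grip force at its end, in the units of the state.
- r.sense(): the state, without advancing time (a new reading comes with each control period).
- r.capture(name): name is "side" or "top"; returns the picture (480x640x3 uint8, blue, green, red); there is no depth.
- r.calibration(name): a dict with "fx", "fy", "cx", "cy" (pixels), "k1" (the pictures are not rectified: a ray, as slopes to the right and down, at radius r is drawn at 1 + k1 r^2 times it, then the intrinsics apply), "position" and "attitude" of the camera in the world. Camera axes: x right, y down, z forward; pixel columns grow to the right and rows downward; lengths in m; the calibration is good to about 2 mm. A picture is of the moment at which its call begins. calibration takes no time and is no camera call.
- r.job_done(): hands the job in; it is judged then, once.
Trained networks look in the newest picture that a camera, given by its name, has taken for a name from the list of things; names that differ only in an ending like _2 or _b are one class to them, and where a whole thing is asked for, a point or a joint stands for the part that bears it (a point fixed in the world has none). Each returns a list of dicts, best first, with "score" (0 to 1); they miss things now and then, are a little off and sometimes report something else, mostly with a low value. They report only what shows in the picture. A call takes as long as a camera call.
- r.spot_in(camera, thing): "position" ([x, y, z] in m, in world coordinates, good to about 4 mm: the middle of the surface that is visible of it).
- r.trace(camera, thing): "region" (480x640 bool, what is visible of it).
The state is a dict: "t": time; "joint_positions": joint angles; "qd": joint speeds; "effort": joint torques, N m; "position": TCP position; "eef_rot": TCP orientation; "contact_force": force on the tool from outside, world axes, zero at the start; "moment": the same for the moment, N m; "grip_width": finger opening in m; "grip_force": force on a finger pad.
Only numpy, scipy, OpenCV 4.12 (cv2) and the standard library are available. Lean on these libraries where they do the work, as an engineer would, in place of code of your own. Each camera call takes 0.05 s, during which the arm holds its last target. There are 200 camera calls.

TASK

Pick up the white label holder by its green fin and clip it over the front lip of the small blue shelf, label facing outward, so that its rear blade goes down behind the lip. Press it fully home against the spring bar that you feel there, without ramming it (60 N would bend the lip), hold it home for at least two seconds, and finish still holding it pressed home. Leave the tape rolls and the grey spool where they are.

Things in the scene. Friction and masses are not known exactly. Their poses are not given: they have to be found in the camera images.
- label_holder: White plastic label holder, 60 g, 16 x 60 x 70 mm (x, y, z), standing on the bench; an upside-down U: front face (x -7.5 to -4.5 mm, paper label with yellow stripe outside) and rear blade (x 4.5 to 8.5 mm, 56 mm wide), both 28 mm long, under a bridge (z 28 to 34 mm). Origin: on the underside, midway between face and blade; x from label to blade, y along the width, z up.
- fin (a point): Centre of the green grip fin on top of the holder, 55 mm above the holder's origin. The fin is 8 mm thick (holder x), 40 mm wide (y), z 34 to 70 mm; it takes a grip of 30 N.
- seat (a point): Point on the holder: centre of the underside of its bridge, 28 mm above its origin. Home, it lies on lip_top.
- label (a point): Point on the holder: centre of the outer side of its front face, 7.5 mm before and 15 mm above its origin.
- shelf: Fixed blue metal step shelf, 100 x 130 x 62 mm (x, y, z), back upstand 12 mm higher. Origin: centre of the underside on the bench; x from front to back, z up. Front lip of bare aluminium, x -50 to -46 mm; behind it an open channel 9 mm wide (x -46 to -37), 72 mm long (y -36 to 36). The holder has 2.5 mm of play either way across the lip. A dark tape roll lies on the top behind the channel.
- lip_top (a point): Centre of the lip's upper edge: 48 mm before the shelf's origin, 62 mm above the bench. The lip is 4 mm thick; the shelf top behind the channel is level with it.
- spring_bar (a joint): Travel (m) of the orange spring bar in the channel: 0 = up, its top 20 mm below the lip's top; the blade has pushed it down 8 mm (0.008) when the bridge rests on the lip, a hard stop. It pushes back with 4 N at first touch, 8 N at home, and lifts the holder again if that is let go.
- tape_ring: Loose ring of beige masking tape, 103 mm across, 25 mm high, lying on the bench. Bystander. Origin under its centre.
- dark_tape: Loose small roll of dark tape, 68 x 74 x 19 mm, lying on top of the shelf. Bystander. Origin under its centre.
- solder_spool: Loose grey spool with black flanges, 62 mm across, 45 mm high, standing on the bench. Bystander. Origin under its centre.

How it is judged:
By the outcome, as a careful person would: the job done as asked, in the order asked, and still so for the second after the job is handed in, while the arm keeps its last pose, push and grip.
It also fails if it takes over 45 s, if anything falls off the work surface, if the arm or the gripper's body presses on something with over 40 N, if the wrist force passes 120 N, or if a joint passes its speed limit or range.

## Working session

There is one attempt and no reset: what is moved stays moved. The work goes in short steps, Python scripts to look and compute and a tool call to move; the robot and the scene stay as the last step left them, time stands still between calls to the robot, and variables do not carry over. Pictures are saved under pics/ and viewed, at most 10 in all, crops included, and the job is handed in when it is done.

Besides the shell and the picture viewer there is one more tool, called after ">>>" as name(argument=value, ...), one argument or row to a line, values as JSON. jog_arm: Moves the arm, as the interface text tells. Its arguments: {"type":"object","properties":{"steps":{"type":"array"},"grip":{"type":"number"},"squeeze":{"type":"number"}},"required":["steps"]}

```bash
mkdir -p pics; cat > h.py <<'E'
from bench import r
import numpy as np, cv2
from scipy.spatial.transform import Rotation as R
def cal(n):
    c=r.calibration(n); a=np.array(c["attitude"],float)
    M=R.from_quat(a).as_matrix() if a.size==4 else a.reshape(3,3)
    return c,M,np.array(c["position"])
def ray(n,u,v):
    c,M,p=cal(n)
    xd,yd=(u-c["cx"])/c["fx"],(v-c["cy"])/c["fy"]; x,y=xd,yd
    for _ in range(20):
        f=1+c["k1"]*(x*x+y*y); x,y=xd/f,yd/f
    d=M@[x,y,1]; return p,d/np.linalg.norm(d)
def onz(n,u,v,z):
    p,d=ray(n,u,v); return p+d*(z-p[2])/d[2]
def proj(n,P):
    c,M,p=cal(n); q=M.T@(np.array(P)-p); x,y=q[:2]/q[2]; f=1+c["k1"]*(x*x+y*y)
    return np.array([c["fx"]*x*f+c["cx"],c["fy"]*y*f+c["cy"]])
def tri(a,b):
    (p,d),(q,e)=ray("side",*a),ray("top",*b)
    s=np.linalg.lstsq(np.c_[d,-e],q-p,rcond=None)[0]
    A,B=p+s[0]*d,q+s[1]*e; return (A+B)/2,np.linalg.norm(A-B)
E
python3 - <<'E'
from h import *
np.set_printoptions(precision=4,suppress=True)
for n in("side","top"):
    print(r.calibration(n)); cv2.imwrite(f"pics/{n}0.png",r.capture(n))
    for t in("label_holder","fin","label","shelf","spring_bar","dark_tape","tape_ring","solder_spool"):
        l=r.spot_in(n,t); print(n,t,[(np.round(k["position"],4),round(k["score"],2)) for k in l[:2]])
print(r.sense())
E
```

```text
{'fx': 522.884230733481, 'fy': 522.884230733481, 'cx': 325.3609558121471, 'cy': 239.29335464300084, 'k1': -0.11344940148227803, 'position': array([0.253 , 0.6605, 0.5407]), 'attitude': array([-0.1532,  0.8652, -0.4721,  0.0709])}
side label_holder [(array([0.4555, 0.1754, 0.0335]), 0.61)]
side fin [(array([0.4609, 0.1769, 0.0345]), 0.95)]
side label [(array([0.4594, 0.1753, 0.0337]), 0.71)]
side shelf [(array([ 0.487 , -0.1932,  0.046 ]), 0.79)]
side spring_bar []
side dark_tape []
side tape_ring [(array([ 0.5188, -0.0071,  0.0161]), 0.64)]
side solder_spool [(array([ 0.4196, -0.0098,  0.0345]), 0.8)]
{'fx': 581.80562264725, 'fy': 581.80562264725, 'cx': 320.4801713745278, 'cy': 245.53975343898395, 'k1': -0.11702661952503751, 'position': array([ 0.3787, -0.022 ,  1.0095]), 'attitude': array([-0.7039,  0.7087, -0.0368,  0.0301])}
top label_holder [(array([0.4573, 0.1535, 0.0325]), 0.76)]
top fin [(array([0.4588, 0.1528, 0.035 ]), 0.87)]
top label [(array([0.4618, 0.153 , 0.0311]), 0.86)]
top shelf [(array([ 0.485 , -0.2374,  0.0661]), 0.55)]
top spring_bar [(array([ 0.4552, -0.2428,  0.04  ]), 0.63), (array([ 0.5017, -0.2578,  0.0809]), 0.37)]
top dark_tape [(array([ 0.5024, -0.2575,  0.0787]), 0.6)]
top tape_ring [(array([ 0.5246, -0.0162,  0.0237]), 0.86)]
top solder_spool [(array([ 0.4192, -0.026 ,  0.0481]), 0.94), (array([ 0.4871, -0.2378,  0.0625]), 0.28)]
{'t': 0.9, 'joint_positions': array([-1.19  ,  0.0869,  0.1759,  1.6598,  0.    ,  1.5708]), 'qd': array([-0.0008,  0.0004, -0.0011, -0.0006,  0.0005, -0.0018]), 'effort': array([ -0.0007, -52.0092,  46.4861,   0.0012,  -0.    ,   0.    ]), 'position': array([ 0.2044, -0.5106,  0.2483]), 'eef_rot': array([ 0.9819,  0.1893,  0.    , -0.    ]), 'contact_force': array([-0.3155, -0.5179,  0.3084]), 'moment': array([-0.0026, -0.0133, -0.0502]), 'grip_force': 0.0, 'grip_width': 0.08567872501841549}
```

View pics/side0.png

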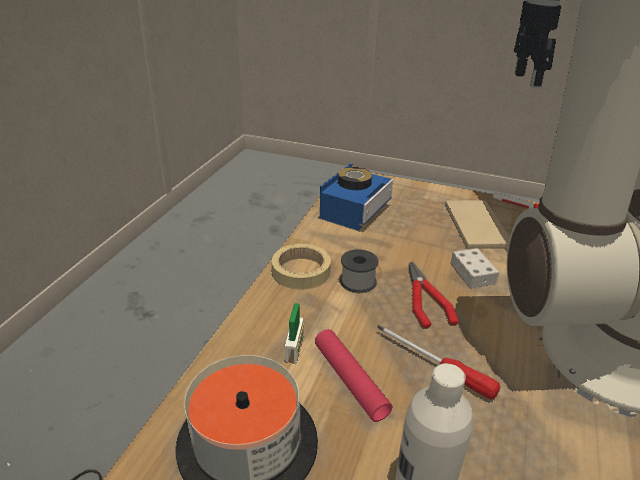

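View pics/top0.png

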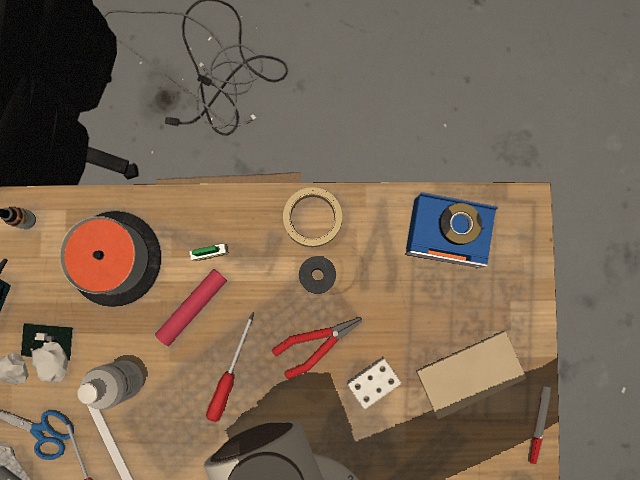

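The side view shows the holder at about (293,335) and the shelf at (356,200). In the top view the holder is at (208,252), and the shelf is at (452,230) with its lip and the orange bar toward the robot. I'll zoom in on both.

```bash
python3 - <<'E'
from h import *
s,t=cv2.imread("pics/side0.png"),cv2.imread("pics/top0.png")
z=lambda im,x,y,w,h:cv2.resize(im[y:y+h,x:x+w],(400,300),interpolation=cv2.INTER_CUBIC)
cv2.imwrite("pics/crop0.png",np.vstack([np.hstack([z(s,250,290,100,75),z(t,180,230,60,45)]),np.hstack([z(s,306,155,100,75),z(t,400,185,100,75)])]))
for n in("side","top"):
    for th in("fin","label","label_holder","shelf","spring_bar","dark_tape"):
        r.capture(n) if th=="fin" else 0
        l=r.trace(n,th)
        for k in l[:1]:
            m=k["region"].astype(np.uint8); c=cv2.findContours(m,0,2)[0]
            c=max(c,key=cv2.contourArea); b=cv2.minAreaRect(c)
            print(n,th,round(k["score"],2),m.sum(),np.round(cv2.boxPoints(b),1).tolist())
E
```

```text
side fin 0.95 717 [[281.6000061035156, 359.6000061035156], [291.8999938964844, 303.1000061035156], [308.6000061035156, 306.1000061035156], [298.29998779296875, 362.6000061035156]]
side label 0.67 746 [[282.29998779296875, 359.6000061035156], [290.3999938964844, 302.8999938964844], [307.8999938964844, 305.3999938964844], [299.79998779296875, 362.1000061035156]]
side label_holder 0.8 628 [[282.0, 359.29998779296875], [292.20001220703125, 303.1000061035156], [307.5, 305.8999938964844], [297.29998779296875, 362.0]]
side shelf 0.77 2656 [[319.0, 175.0], [393.0, 175.0], [393.0, 230.0], [319.0, 230.0]]
side spring_bar 0.36 685 [[280.8999938964844, 359.3999938964844], [292.20001220703125, 303.0], [308.5, 306.29998779296875], [297.29998779296875, 362.70001220703125]]
side dark_tape 0.86 664 [[338.0, 167.0], [371.0, 167.0], [371.0, 189.0], [338.0, 189.0]]
top fin 0.72 421 [[189.10000610351562, 249.6999969482422], [224.1999969482422, 242.10000610351562], [226.8000030517578, 254.5], [191.8000030517578, 262.1000061035156]]
top label 0.96 411 [[188.89999389648438, 250.3000030517578], [224.10000610351562, 242.1999969482422], [226.8000030517578, 253.6999969482422], [191.60000610351562, 261.8999938964844]]
top label_holder 0.87 376 [[188.8000030517578, 250.5], [222.3000030517578, 241.6999969482422], [225.3000030517578, 253.10000610351562], [191.8000030517578, 261.8999938964844]]
top shelf 0.71 3962 [[404.29998779296875, 254.3000030517578], [415.70001220703125, 190.8000030517578], [497.29998779296875, 205.5], [485.8999938964844, 269.0]]
top spring_bar 0.7 114 [[428.6000061035156, 253.1999969482422], [429.20001220703125, 249.89999389648438], [464.29998779296875, 256.29998779296875], [463.70001220703125, 259.6000061035156]]
top dark_tape 0.64 1142 [[431.6000061035156, 215.1999969482422], [470.0, 196.0], [488.20001220703125, 232.39999389648438], [449.79998779296875, 251.60000610351562]]
```

View pics/crop0.png

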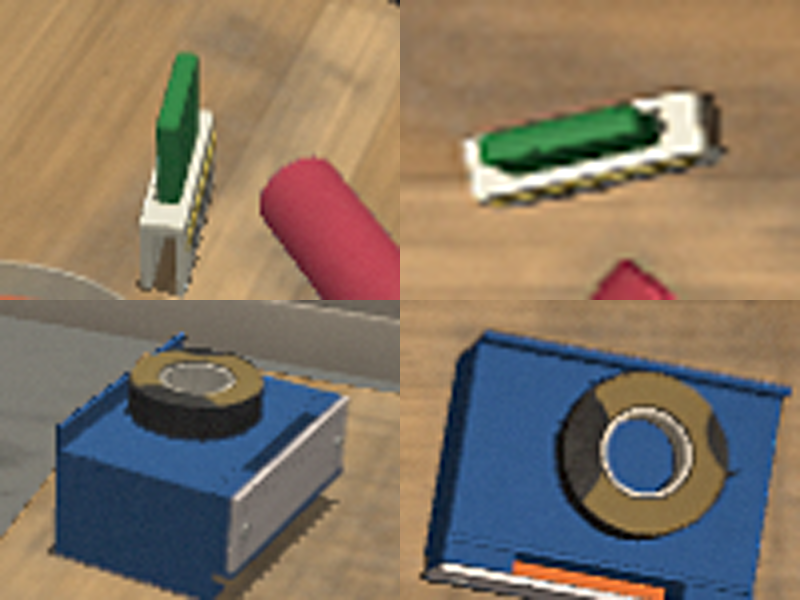

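```bash
cat > fit.py <<'E'
from h import *
from scipy.optimize import minimize, least_squares
def box(x0,x1,y0,y1,z0,z1): return np.array([[x,y,z] for x in(x0,x1) for y in(y0,y1) for z in(z0,z1)])
FIN=box(-.004,.004,-.02,.02,.034,.070); ALL=np.r_[box(-.0075,.0085,-.03,.03,0,.034),FIN]
def place(P,x,y,yaw,z=0): return R.from_euler("z",yaw).apply(P)+[x,y,z]
def green(im):
    h=cv2.cvtColor(im,cv2.COLOR_BGR2HSV); m=cv2.inRange(h,(45,90,30),(85,255,255)); return m
def near(m,c,w=50):
    o=np.zeros_like(m); u,v=map(int,c); o[max(0,v-w):v+w,max(0,u-w):u+w]=m[max(0,v-w):v+w,max(0,u-w):u+w]; return o
S=6
def hullmask(n,P,c,w=50):
    q=np.array([proj(n,p) for p in P]); q=(q-np.array(c)+w+.5)*S-.5
    m=np.zeros((2*w*S,2*w*S),np.uint8); cv2.fillConvexPoly(m,cv2.convexHull(np.round(q*16).astype(np.int32)),255,cv2.LINE_8,4); return m
def up(m,c,w=50):
    u,v=c; return cv2.resize(m[v-w:v+w,u-w:u+w],None,fx=S,fy=S,interpolation=cv2.INTER_LINEAR)>127
def iou(a,b): a=a>0;b=b>0; return (a&b).sum()/max(1,(a|b).sum())
E
python3 - <<'E'
from fit import *
ims={n:cv2.imread(f"pics/{n}0.png") for n in("side","top")}
c={"side":(294,333),"top":(208,252)}
g={n:up(near(green(ims[n]),c[n],28),c[n]) for n in ims}
for which in(["top","side"],["top"],["side"]):
    f=lambda p:-sum(iou(g[n],hullmask(n,place(FIN,p[0]/1e3,p[1]/1e3,p[2],p[3]/1e3 if len(p)>3 else 0),c[n])) for n in which)
    x0=[458,155,.2]+([0] if len(which)>1 else [])
    ini=np.array([x0]+[np.array(x0)+d for d in np.diag([6,6,.15,6][:len(x0)])])
    o=minimize(f,x0,method="Nelder-Mead",options=dict(initial_simplex=ini,xatol=.01,fatol=1e-4))
    print("holder",which,np.round(o.x,3),o.fun)
# shelf by points
pts=[("side",(363.5,204.2),(-.05,.065,.062)),("side",(392.7,179.2),(-.05,-.065,.062)),("side",(363.5,223.7),(-.05,.065,0)),("side",(320.2,217.5),(.05,.065,0)),("side",(320.2,186.7),(.05,.065,.074)),
("top",(406.2,253.7),(-.05,.065,.062)),("top",(421.2,193),(.05,.065,.074)),("top",(497.5,207.5),(.05,-.065,.074))]
l=ims["top"][262:272,480:500]
for sel in("side top","side","top"):
    k=[p for p in pts if p[0] in sel]
    ff=lambda p:np.concatenate([proj(n,place(np.array(P),*p[:3],p[3] if sel=="side top" else 0))-q for n,q,P in k])
    o=least_squares(ff,[.49,-.24,-.17,0]); print("shelf",sel,np.round(o.x,4),np.round(o.fun,1))
    if sel=="side top":
        T=o.x
im=cv2.resize(ims["top"][185:285,400:510],None,fx=7,fy=6); im=cv2.resize(ims["top"][185:275,400:510],(770,600*0+630))[:600]
cv2.imwrite("pics/shelf_top.png",cv2.resize(ims["top"][190:275,400:506],(748,600),interpolation=cv2.INTER_CUBIC))
E
```

```text
holder ['top', 'side'] [ 4.63946e+02  1.60210e+02  2.60000e-01 -3.12100e+00] -1.5914052366558797
holder ['top'] [4.62599e+02 1.59517e+02 1.76000e-01] -0.8078947368421052Traceback (most recent call last):
  File "<stdin>", line 9, in <module>
    res = _minimize_neldermead(fun, x0, args, callback, bounds=bounds,
                               **options)
    fxr = func(xr)
    fx = function(np.copy(x), *(wrapper_args + args))
  File "<stdin>", line 6, in <lambda>
  File "<stdin>", line 6, in <genexpr>
  File "fit.py", line 12, in hullmask
    q=np.array([proj(n,p) for p in P]); q=(q-np.array(c)+w+.5)*S-.5
                ~~~~^^^^^
  File "h.py", line 17, in proj
    c,M,p=cal(n); q=M.T@(np.array(P)-p); x,y=q[:2]/q[2]; f=1+c["k1"]*(x*x+y*y)
          ~~~^^^
  File "h.py", line 5, in cal
    c=r.calibration(n); a=np.array(c["attitude"],float)
ValueError: time passes only in moves, steps and waits
```

```bash
python3 - <<'E'
s=open("h.py").read()
s=s.replace("def cal(n):\n","from functools import lru_cache\n@lru_cache(None)\ndef cal(n):\n")
open("h.py","w").write(s)
E
cat > t.py <<'E'
from fit import *
ims={n:cv2.imread(f"pics/{n}0.png") for n in("side","top")}
c={"side":(294,333),"top":(208,252)}
g={n:up(near(green(ims[n]),c[n],28),c[n]) for n in ims}
print([(n,g[n].sum()/36) for n in g])
for which in(["top","side"],["top"],["side"]):
    f=lambda p:-sum(iou(g[n],hullmask(n,place(FIN,p[0]/1e3,p[1]/1e3,p[2],p[3]/1e3 if len(p)>3 else 0),c[n])) for n in which)
    best=None
    for yaw in(.1,.3):
        x0=[461,158,yaw]+([0] if len(which)>1 else [])
        ini=np.array([x0]+[np.array(x0)+d for d in np.diag([6,6,.1,6][:len(x0)])])
        o=minimize(f,x0,method="Nelder-Mead",options=dict(initial_simplex=ini,xatol=.01,fatol=1e-4))
        if best is None or o.fun<best.fun: best=o
    print("holder",which,np.round(best.x,3),best.fun)
pts=[("side",(363.5,204.2),(-.05,.065,.062)),("side",(392.7,179.2),(-.05,-.065,.062)),("side",(363.5,223.7),(-.05,.065,0)),("side",(320.2,217.5),(.05,.065,0)),("side",(320.2,186.7),(.05,.065,.074)),
("top",(406.2,253.7),(-.05,.065,.062)),("top",(421.2,193),(.05,.065,.074)),("top",(497.5,207.5),(.05,-.065,.074))]
for sel in("side top","side","top"):
    k=[p for p in pts if p[0] in sel]
    ff=lambda p:np.concatenate([proj(n,place(np.array(P),*p[:3],p[3] if sel=="side top" else 0))-q for n,q,P in k])
    o=least_squares(ff,[.49,-.24,-.17]+[0]*(sel=="side top")); print("shelf",sel,np.round(o.x,4),np.round(o.fun,1))
a=cv2.resize(ims["top"][190:275,400:506],(748,600),interpolation=cv2.INTER_CUBIC)
cv2.imwrite("pics/shelf_top.png",a)
E
python3 t.py
```

```text
[('side', np.float64(267.6666666666667)), ('top', np.float64(162.66666666666666))]
holder ['top', 'side'] [ 4.63374e+02  1.61302e+02  2.62000e-01 -1.43800e+00] -1.586900644552194
holder ['top'] [4.62593e+02 1.59521e+02 1.75000e-01] -0.8082305667174726
holder ['side'] [4.64494e+02 1.58719e+02 2.68000e-01] -0.8429899856938483
shelf side top [ 0.492  -0.2474 -0.2014  0.0067] [ 2.2 -1.1  1.9 -1.8  0.1  7.5 -0.8 -0.7 -0.2 -2.8  1.7 -1.4 -1.3 -1.4
 -0.3 -0.2]
shelf side [ 0.4978 -0.2605 -0.1815] [ 1.7 -1.7 -0.1 -2.3 -0.3  6.5 -1.  -1.  -0.4 -2.7]
shelf top [ 0.4912 -0.2486 -0.2062] [ 1.7 -0.8 -1.1 -0.3 -0.7  1.1]
```

View pics/shelf_top.png

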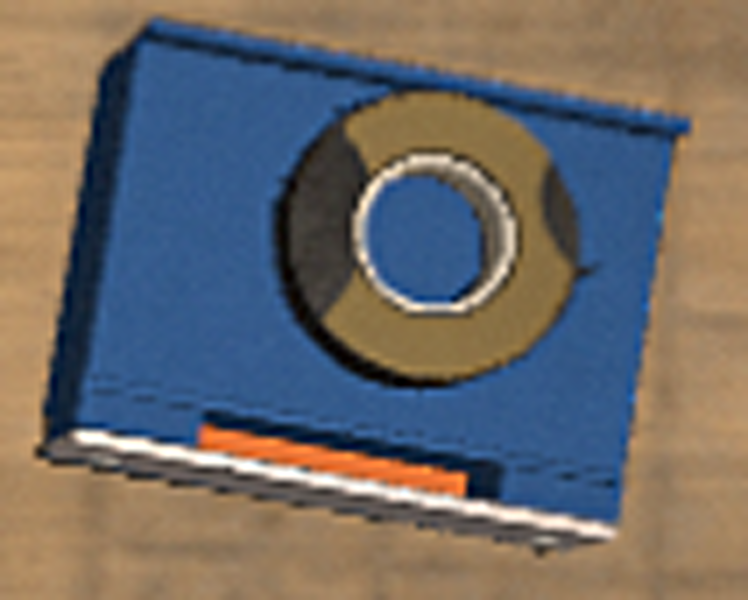

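The enlarged top view shows the lip's outer upper edge running from (72,440) to (614,537). The upstand corners are at (150,22) and (690,122), with the orange bar from x=200 to 465. I'll refit using these points.

```bash
python3 - <<'E'
s=open("fit.py").read()
i=s.index("def green"); j=s.index("def near")
s=s[:i]+'''def green(im):
    a=im.astype(int); return np.where(a[...,1]-np.maximum(a[...,0],a[...,2])>12,255,0).astype(np.uint8)
'''+s[j:]
open("fit.py","w").write(s)
t=open("t.py").read()
i=t.index("pts="); j=t.index("for sel")
t=t[:i]+'''pts=[("side",(363.5,204.2),(-.05,.065,.062)),("side",(392.7,179.2),(-.05,-.065,.062)),("side",(320.2,217.5),(.05,.065,0)),("side",(320.2,186.7),(.05,.065,.074)),
("top",(410.,252.),(-.05,.065,.062)),("top",(486.7,265.8),(-.05,-.065,.062)),("top",(421.,192.8),(.05,.065,.074)),("top",(497.4,207.),(.05,-.065,.074)),("top",(405.6,254.1),(-.05,.065,0)),("top",(414.3,200.3),(.05,.065,0))]
'''+t[j:]
open("t.py","w").write(t)
E
python3 t.py
```

```text
[('side', np.float64(299.6666666666667)), ('top', np.float64(179.66666666666666))]
holder ['top', 'side'] [ 4.63340e+02  1.60565e+02  2.09000e-01 -2.52500e+00] -1.687743750795373
holder ['top'] [4.62380e+02 1.59784e+02 1.90000e-01] -0.8790245239073846
holder ['side'] [4.64087e+02 1.59155e+02 2.15000e-01] -0.8856457747643459
shelf side top [ 0.494  -0.2518 -0.1912  0.    ] [ 2.   0.7  0.9 -0.1 -0.9  1.2 -0.3 -0.7  0.1 -0.1  0.3  0.5  0.4 -1.3
  0.9 -0.7 -1.2  0.8 -0.4 -1. ]
shelf side [ 0.495  -0.253  -0.2019] [ 1.2  0.4  0.8 -0.3 -1.3  0.6 -0.7 -1.2]
shelf top [ 0.4935 -0.2517 -0.188 ] [ 0.2  0.3  0.4  0.6  0.3 -0.9  0.8 -0.6 -1.2  1.1 -0.6 -0.6]
```

>>> jog_arm(
  steps=[
    [[0.0265, -0.0285, 0], [0, 0, -0.08]],
    [[0.053, -0.057, 0], [0, 0, -0.16]],
    [[0.0795, -0.0855, 0], [0, 0, -0.24]],
    [[0.106, -0.114, 0], [0, 0, -0.32]],
    [[0.1325, -0.1425, 0], [0, 0, -0.4]],
    [[0.159, -0.171, 0], [0, 0, -0.48]],
    [[0.1855, -0.1995, 0], [0, 0, -0.56]],
    [[0.212, -0.228, 0], [0, 0, -0.64]],
  ],
  grip=0.0854,
)

```text
t: 2.27
position: [0.3166, -0.2184, 0.2485]
eef_rot: [0.872, 0.49, 0.0, 0.0]
contact_force: [0.1, 0.2, 0.9]
grip_width: 0.0853
grip_force: 0.0
```

```bash
cat > go.py <<'E'
import sys
from h import *
def go(x,y,z,ya,quiet=0):
    s=r.sense(); Q=R.from_quat(s["eef_rot"]); G=R.from_matrix(np.array([[-np.cos(ya+np.pi/2),np.cos(ya),0],[-np.sin(ya+np.pi/2),np.sin(ya),0],[0,0,-1]]))
    print("t",round(s["t"],2),"pos",np.round(s["position"],4),"F",np.round(s["contact_force"],1),"w",round(s["grip_width"],4))
    print("shift",np.round(Q.inv().apply(np.array([x,y,z])-s["position"]),4),"turn",np.round((Q.inv()*G).as_rotvec(),3))
if __name__=="__main__": go(*map(float,sys.argv[1:5]))
E
python3 go.py .463 .160 .16 .20
```

```text
Traceback (most recent call last):
  File "go.py", line 7, in <module>
    if __name__=="__main__": go(*map(float,sys.argv[1:5]))
                             ~~^^^^^^^^^^^^^^^^^^^^^^^^^^^
  File "go.py", line 4, in go
    s=r.sense(); Q=R.from_quat(s["eef_rot"]); G=R.from_matrix(np.array([[-np.cos(ya+np.pi/2),np.cos(ya),0],[-np.sin(ya+np.pi/2),np.sin(ya),0],[0,0,-1]]))
                                                ~~~~~~~~~~~~~^^^^^^^^^^^^^^^^^^^^^^^^^^^^^^^^^^^^^^^^^^^^^^^^^^^^^^^^^^^^^^^^^^^^^^^^^^^^^^^^^^^^^^^^^^^^
  File "scipy/spatial/transform/_rotation.pyx", line 1143, in scipy.spatial.transform._rotation.Rotation.from_matrix
ValueError: Non-positive determinant (left-handed or null coordinate frame) in rotation matrix 0: [[ 0.19866933  0.98006658  0.        ]
 [-0.98006658  0.19866933  0.        ]
 [ 0.          0.         -1.        ]].
```

```bash
sed -i 's/-np.cos(ya+/np.cos(ya+/; s/-np.sin(ya+/np.sin(ya+/' go.py; python3 go.py .463 .160 .248 .20
```

```text
t 2.27 pos [ 0.3166 -0.2184  0.2485] F [0.1 0.2 0.9] w 0.0853
shift [ 0.3994 -0.0716  0.0004] turn [ 0.001  0.    -0.747]
```

>>> jog_arm(
  steps=[
    [[0.038, -0.007, 0], [0, 0, -0.08]],
    [[0.076, -0.014, 0], [0, 0, -0.16]],
    [[0.114, -0.0205, 0], [0, 0, -0.24]],
    [[0.152, -0.027, 0], [0, 0, -0.32]],
    [[0.19, -0.034, 0], [0, 0, -0.4]],
    [[0.228, -0.041, 0], [0, 0, -0.48]],
    [[0.266, -0.048, 0], [0, 0, -0.56]],
    [[0.304, -0.0545, 0], [0, 0, -0.64]],
  ],
)

```text
t: 2.93
position: [0.4291, 0.0696, 0.2486]
eef_rot: [0.673, 0.74, 0.0, 0.0]
contact_force: [1.7, -0.3, 0.5]
grip_width: 0.0846
grip_force: 0.0
```

```bash
python3 go.py .463 .160 .12 .20
```

```text
t 2.93 pos [0.4291 0.0696 0.2486] F [ 1.7 -0.3  0.5] w 0.0846
shift [0.0868 0.0422 0.1286] turn [ 0.001  0.    -0.106]
```

>>> jog_arm(
  steps=[
    [[0.02, 0.01, 0.03], [0, 0, -0.02]],
    [[0.04, 0.02, 0.06], [0, 0, -0.05]],
    [[0.06, 0.03, 0.09], [0, 0, -0.08]],
    [[0.08, 0.04, 0.12], [0, 0, -0.106]],
    [[0.087, 0.042, 0.129], [0, 0, -0.106]],
    [[0.087, 0.042, 0.129], [0, 0, -0.106]],
    [[0.087, 0.042, 0.129], [0, 0, -0.106]],
    [[0.087, 0.042, 0.129], [0, 0, -0.106]],
  ],
)

```text
t: 3.6
position: [0.4635, 0.1574, 0.1213]
eef_rot: [0.635, 0.773, 0.001, 0.001]
contact_force: [0.1, -0.6, 0.2]
grip_width: 0.0854
grip_force: 0.0
```

```bash
python3 go.py .463 .160 .062 .20; python3 - <<'E'
from h import *
s,t=r.capture("side"),r.capture("top")
z=lambda im,x,y,w,h:cv2.resize(im[y:y+h,x:x+w],(400,300),interpolation=cv2.INTER_CUBIC)
cv2.imwrite("pics/above.png",np.hstack([z(s,230,240,140,105),z(t,150,210,120,90)]))
E
```

```text
t 3.6 pos [0.4635 0.1574 0.1213] F [ 0.1 -0.6  0.2] w 0.0854
shift [ 0.0027 -0.0001  0.0593] turn [ 0.002 -0.    -0.005]
```

View pics/above.png

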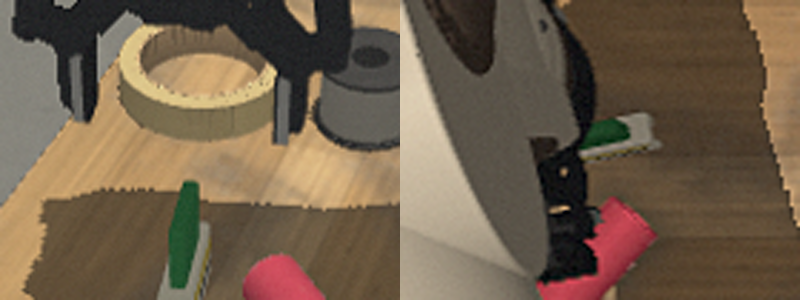

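The side crop shows the open fingers at x≈80 and x≈285, centred on the green fin at x≈185. The grasp is aligned, so I'll descend.

>>> jog_arm(
  steps=[
    [[0.001, 0, 0.016], [0, 0, -0.005]],
    [[0.003, 0, 0.032], [0, 0, -0.005]],
    [[0.003, 0, 0.048], [0, 0, -0.005]],
    [[0.003, 0, 0.063], [0, 0, -0.005]],
    [[0.003, 0, 0.063], [0, 0, -0.005]],
    [[0.003, 0, 0.063], [0, 0, -0.005]],
  ],
)

```text
t: 4.2
position: [0.4624, 0.1603, 0.0571]
eef_rot: [0.633, 0.774, 0.0, 0.0]
contact_force: [0.2, -0.7, 0.2]
grip_width: 0.0854
grip_force: 0.0
```

>>> jog_arm(
  steps=[
    [[0, 0, 0], [0, 0, 0]],
    [[0, 0, 0], [0, 0, 0]],
    [[0, 0, 0], [0, 0, 0]],
    [[0, 0, 0], [0, 0, 0]],
    [[0, 0, 0], [0, 0, 0]],
    [[0, 0, 0], [0, 0, 0]],
    [[0, 0, 0], [0, 0, 0]],
    [[0, 0, 0], [0, 0, 0]],
  ],
  grip=0,
  squeeze=30,
)

```text
t: 4.87
position: [0.4623, 0.1609, 0.0565]
eef_rot: [0.633, 0.775, 0.0, -0.0]
contact_force: [-1.6, -0.2, 2.6]
grip_width: 0.0073
grip_force: 33.4
```

>>> jog_arm(
  steps=[
    [[0, 0, -0.01], [0, 0, 0]],
    [[0, 0, -0.035], [0, 0, 0]],
    [[0, 0, -0.065], [0, 0, 0]],
    [[0, 0, -0.1], [0, 0, 0]],
    [[-0.015, -0.004, -0.13], [0, 0, 0.02]],
    [[-0.045, -0.011, -0.145], [0, 0, 0.05]],
    [[-0.08, -0.02, -0.15], [0, 0, 0.09]],
    [[-0.115, -0.028, -0.15], [0, 0, 0.13]],
  ],
)

```text
t: 5.53
position: [0.4582, 0.0418, 0.209]
eef_rot: [0.682, 0.732, 0.001, 0.001]
contact_force: [0.4, -1.0, -0.6]
grip_width: 0.0076
grip_force: 33.0
```

```bash
python3 go.py .447 -.243 .21 -.19
```

```text
t 5.53 pos [0.4582 0.0418 0.209 ] F [ 0.4 -1.  -0.6] w 0.0076
shift [-0.2833 -0.0313 -0.0011] turn [ 0.004 -0.     0.261]
```

>>> jog_arm(
  steps=[
    [[-0.038, -0.0045, 0], [0, 0, 0.04]],
    [[-0.076, -0.0085, 0], [0, 0, 0.08]],
    [[-0.114, -0.0125, 0], [0, 0, 0.12]],
    [[-0.152, -0.017, 0], [0, 0, 0.15]],
    [[-0.19, -0.021, 0], [0, 0, 0.19]],
    [[-0.228, -0.0255, 0], [0, 0, 0.22]],
    [[-0.263, -0.029, 0], [0, 0, 0.25]],
    [[-0.278, -0.031, 0], [0, 0, 0.26]],
  ],
)

```text
t: 6.2
position: [0.4461, -0.2405, 0.2066]
eef_rot: [0.772, 0.636, -0.0, 0.0]
contact_force: [0.7, 0.2, -0.8]
grip_width: 0.0071
grip_force: 33.0
```

```bash
python3 go.py .447 -.243 .15 -.19
```

```text
t 6.2 pos [ 0.4461 -0.2405  0.2066] F [ 0.7  0.2 -0.8] w 0.0071
shift [-0.0022  0.0014  0.0566] turn [ 0.     0.001 -0.003]
```

>>> jog_arm(
  steps=[
    [[-0.001, 0.001, 0.02], [0, 0, 0]],
    [[-0.002, 0.001, 0.04], [0, 0, 0]],
    [[-0.002, 0.001, 0.06], [0, 0, 0]],
    [[-0.002, 0.001, 0.0715], [0, 0, 0]],
    [[-0.002, 0.001, 0.0715], [0, 0, 0]],
    [[-0.002, 0.001, 0.0715], [0, 0, 0]],
    [[-0.002, 0.001, 0.0715], [0, 0, 0]],
  ],
)

```text
t: 6.78
position: [0.4478, -0.2391, 0.1362]
eef_rot: [0.771, 0.637, 0.0, 0.001]
contact_force: [-1.3, 0.5, -0.1]
grip_width: 0.0072
grip_force: 33.0
```

```bash
python3 go.py .447 -.243 .15 -.19; python3 - <<'E'
from h import *
s,t=r.capture("side"),r.capture("top")
cv2.imwrite("pics/s2.png",s);cv2.imwrite("pics/t2.png",t)
z=lambda im,x,y,w,h:cv2.resize(im[y:y+h,x:x+w],(400,400*h//w),interpolation=cv2.INTER_CUBIC)
cv2.imwrite("pics/over.png",np.hstack([z(s,310,130,100,105),z(t,390,190,120,126)]))
E
```

```text
t 6.78 pos [ 0.4478 -0.2391  0.1362] F [-1.3  0.5 -0.1] w 0.0072
shift [-0.0039 -0.     -0.0138] turn [0.002 0.    0.001]
```

View pics/over.png

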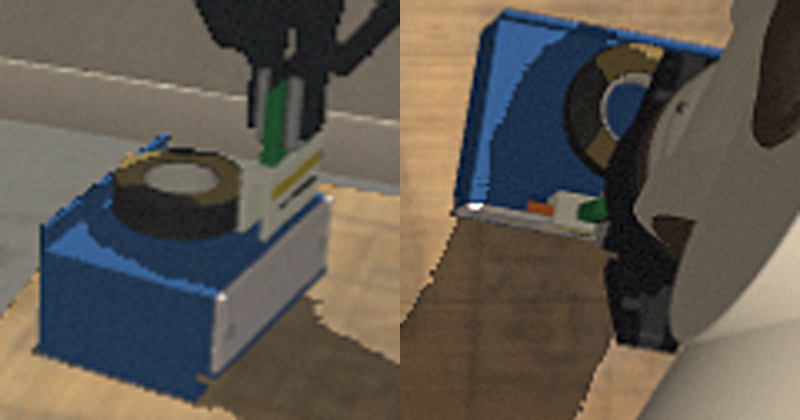

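The side crop shows the held holder hovering just above the lip, with its stripe facing outward, and the fingers clear of the dark tape. The arm blocks most of the top view. Next I'll overlay the predicted wireframes to check alignment.

```bash
python3 - <<'E'
from fit import *
s=cv2.imread("pics/s2.png"); x0,y0,w,h=350,140,56,68; k=9
t=cv2.imread("pics/t2.png"); 
def ov(im,n,x0,y0,w,h,k):
    a=cv2.resize(im[y0:y0+h,x0:x0+w],None,fx=k,fy=k,interpolation=cv2.INTER_CUBIC)
    p=lambda P,T:tuple(int(v) for v in (proj(n,place(np.array(P),*T))-[x0,y0]+.5)*k)
    H=(.4478,-.2391,-.192,.0797); L=(.494,-.252,-.19,0)
    for poly in([(-.0075,.03,0),(-.0075,.03,.034),(-.0075,-.03,.034),(-.0075,-.03,0)],[(.0085,.028,0),(.0085,.028,.028),(.0085,-.028,.028),(.0085,-.028,0)]):
        cv2.polylines(a,[np.array([p(q,H) for q in poly])],True,(0,0,255),1)
    for poly in([(-.05,.065,.062),(-.05,-.065,.062),(-.046,-.065,.062),(-.046,.065,.062)],[(-.046,.036,.062),(-.046,-.036,.062),(-.037,-.036,.062),(-.037,.036,.062)],[(-.05,.065,.062),(.05,.065,.062),(.05,.065,0),(-.05,.065,0)]):
        cv2.polylines(a,[np.array([p(q,L) for q in poly])],True,(0,255,255),1)
    return a
A=ov(s,"side",x0,y0,w,h,8); B=ov(t,"top",400,230,42,68,8)
cv2.imwrite("pics/ovl.png",np.hstack([A,B]))
E
```

```text
(no output)
```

View pics/ovl.png

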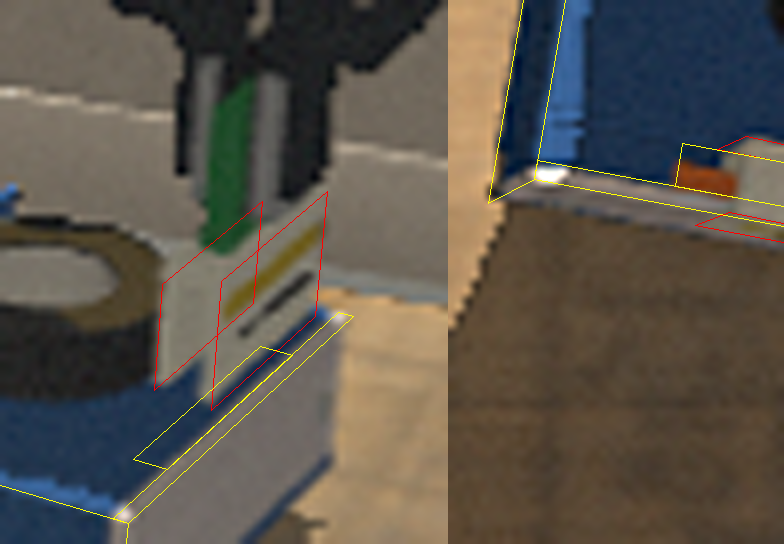

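The predicted wireframes match the picture. The holder and the lip share the same ~1 px side-camera bias, so they line up relative to each other. I'll correct 4 mm along the lip and descend.

>>> jog_arm(
  steps=[
    [[-0.002, 0, 0.002], [0, 0, 0]],
    [[-0.004, 0, 0.006], [0, 0, 0]],
    [[-0.004, 0, 0.01], [0, 0, 0]],
    [[-0.004, 0, 0.014], [0, 0, 0]],
    [[-0.004, 0, 0.016], [0, 0, 0]],
    [[-0.004, 0, 0.018], [0, 0, 0]],
    [[-0.004, 0, 0.019], [0, 0, 0]],
    [[-0.004, 0, 0.019], [0, 0, 0]],
  ],
)

```text
t: 7.55
position: [0.4464, -0.2429, 0.1155]
eef_rot: [0.771, 0.637, -0.0, -0.0]
contact_force: [-0.1, 0.2, -0.7]
grip_width: 0.0075
grip_force: 33.0
```

>>> jog_arm(
  steps=[
    [[0, 0, 0.001], [0, 0, 0]],
    [[0, 0, 0.002], [0, 0, 0]],
    [[0, 0, 0.003], [0, 0, 0]],
    [[0, 0, 0.003], [0, 0, 0]],
  ],
)

```text
t: 7.88
position: [0.4465, -0.243, 0.1126]
eef_rot: [0.771, 0.637, -0.0, -0.0]
contact_force: [-0.1, 0.6, -1.5]
grip_width: 0.0074
grip_force: 33.0
```

>>> jog_arm(
  steps=[
    [[0, 0, 0.002], [0, 0, 0]],
    [[0, 0, 0.004], [0, 0, 0]],
    [[0, 0, 0.006], [0, 0, 0]],
    [[0, 0, 0.008], [0, 0, 0]],
    [[0, 0, 0.01], [0, 0, 0]],
    [[0, 0, 0.011], [0, 0, 0]],
    [[0, 0, 0.011], [0, 0, 0]],
  ],
)

```text
t: 8.47
position: [0.4464, -0.2429, 0.1014]
eef_rot: [0.771, 0.637, -0.0, -0.0]
contact_force: [-0.2, -0.0, -0.3]
grip_width: 0.0075
grip_force: 33.0
```

>>> jog_arm(
  steps=[
    [[0, 0, 0.001], [0, 0, 0]],
    [[0, 0, 0.002], [0, 0, 0]],
    [[0, 0, 0.003], [0, 0, 0]],
    [[0, 0, 0.004], [0, 0, 0]],
    [[0, 0, 0.005], [0, 0, 0]],
    [[0, 0, 0.005], [0, 0, 0]],
  ],
)

```text
t: 8.97
position: [0.4466, -0.243, 0.097]
eef_rot: [0.771, 0.637, 0.0, 0.0]
contact_force: [-1.8, 0.7, 3.3]
grip_width: 0.0077
grip_force: 33.7
```

Spring contact shows at about 4 N, as expected. I'll approach home slowly.

>>> jog_arm(
  steps=[
    [[0, 0, 0.001], [0, 0, 0]],
    [[0, 0, 0.002], [0, 0, 0]],
    [[0, 0, 0.003], [0, 0, 0]],
    [[0, 0, 0.004], [0, 0, 0]],
    [[0, 0, 0.0045], [0, 0, 0]],
    [[0, 0, 0.0045], [0, 0, 0]],
  ],
)

```text
t: 9.47
position: [0.4466, -0.243, 0.0925]
eef_rot: [0.771, 0.637, 0.0, 0.0]
contact_force: [-2.4, -0.0, 6.2]
grip_width: 0.0075
grip_force: 34.0
```

>>> jog_arm(
  steps=[
    [[0, 0, 0.0005], [0, 0, 0]],
    [[0, 0, 0.001], [0, 0, 0]],
    [[0, 0, 0.001], [0, 0, 0]],
  ],
)

```text
t: 9.72
position: [0.4466, -0.243, 0.0916]
eef_rot: [0.771, 0.637, 0.0, 0.0]
contact_force: [-1.7, 1.3, 6.7]
grip_width: 0.0076
grip_force: 34.0
```

>>> jog_arm(
  steps=[
    [[0, 0, 0.0005], [0, 0, 0]],
    [[0, 0, 0.0005], [0, 0, 0]],
    [[0, 0, 0.0005], [0, 0, 0]],
  ],
)

```text
t: 9.97
position: [0.4466, -0.2431, 0.0912]
eef_rot: [0.771, 0.637, 0.0, 0.0]
contact_force: [-2.4, 1.2, 7.3]
grip_width: 0.0076
grip_force: 34.1
```

>>> jog_arm(
  steps=[
    [[0, 0, 0.0005], [0, 0, 0]],
    [[0, 0, 0.0005], [0, 0, 0]],
    [[0, 0, 0.0005], [0, 0, 0]],
  ],
)

```text
t: 10.22
position: [0.4466, -0.243, 0.0907]
eef_rot: [0.771, 0.637, 0.0, 0.0]
contact_force: [-1.3, 1.9, 7.9]
grip_width: 0.0076
grip_force: 34.1
```

>>> jog_arm(
  steps=[
    [[0, 0, 0.0005], [0, 0, 0]],
    [[0, 0, 0.0005], [0, 0, 0]],
    [[0, 0, 0.0005], [0, 0, 0]],
  ],
)

```text
t: 10.47
position: [0.4467, -0.243, 0.0905]
eef_rot: [0.771, 0.637, 0.0, 0.0]
contact_force: [-2.7, 0.5, 8.9]
grip_width: 0.0079
grip_force: 34.5
```

>>> jog_arm(
  steps=[
    [[0, 0, 0.0005], [0, 0, 0]],
    [[0, 0, 0.0005], [0, 0, 0]],
    [[0, 0, 0.0005], [0, 0, 0]],
  ],
)

```text
t: 10.72
position: [0.4467, -0.243, 0.0905]
eef_rot: [0.771, 0.637, 0.0, 0.001]
contact_force: [-4.1, 2.8, 13.5]
grip_width: 0.0073
grip_force: 35.1
```

>>> jog_arm(
  steps=[
    [[0, 0, 0.0003], [0, 0, 0]],
    [[0, 0, 0.0003], [0, 0, 0]],
    [[0, 0, 0.0003], [0, 0, 0]],
  ],
)

```text
t: 10.97
position: [0.4467, -0.243, 0.0904]
eef_rot: [0.771, 0.637, 0.0, 0.001]
contact_force: [-4.8, 2.4, 15.2]
grip_width: 0.0077
grip_force: 35.5
```

The hard stop is clear: force is rising with no travel, at the predicted home height of 0.0905 m. I'll press slightly more and hold.

>>> jog_arm(
  steps=[
    [[0, 0, 0.0003], [0, 0, 0]],
    [[0, 0, 0.0003], [0, 0, 0]],
    [[0, 0, 0.0003], [0, 0, 0]],
    [[0, 0, 0.0003], [0, 0, 0]],
    [[0, 0, 0.0003], [0, 0, 0]],
    [[0, 0, 0.0003], [0, 0, 0]],
    [[0, 0, 0.0003], [0, 0, 0]],
    [[0, 0, 0.0003], [0, 0, 0]],
  ],
)

```text
t: 11.63
position: [0.4467, -0.243, 0.0904]
eef_rot: [0.771, 0.637, 0.0, 0.001]
contact_force: [-5.5, 3.9, 18.4]
grip_width: 0.0075
grip_force: 35.8
```

>>> jog_arm(
  steps=[
    [[0, 0, 0], [0, 0, 0]],
    [[0, 0, 0], [0, 0, 0]],
    [[0, 0, 0], [0, 0, 0]],
    [[0, 0, 0], [0, 0, 0]],
    [[0, 0, 0], [0, 0, 0]],
    [[0, 0, 0], [0, 0, 0]],
    [[0, 0, 0], [0, 0, 0]],
    [[0, 0, 0], [0, 0, 0]],
  ],
)

```text
t: 12.3
position: [0.4467, -0.243, 0.0904]
eef_rot: [0.771, 0.637, 0.0, 0.001]
contact_force: [-5.2, 2.8, 18.2]
grip_width: 0.0073
grip_force: 35.8
```

>>> jog_arm(
  steps=[
    [[0, 0, 0], [0, 0, 0]],
    [[0, 0, 0], [0, 0, 0]],
    [[0, 0, 0], [0, 0, 0]],
    [[0, 0, 0], [0, 0, 0]],
    [[0, 0, 0], [0, 0, 0]],
    [[0, 0, 0], [0, 0, 0]],
    [[0, 0, 0], [0, 0, 0]],
    [[0, 0, 0], [0, 0, 0]],
  ],
)

```text
t: 12.97
position: [0.4467, -0.243, 0.0904]
eef_rot: [0.771, 0.637, 0.0, 0.001]
contact_force: [-5.7, 3.5, 17.7]
grip_width: 0.0076
grip_force: 35.8
```

>>> jog_arm(
  steps=[
    [[0, 0, 0], [0, 0, 0]],
    [[0, 0, 0], [0, 0, 0]],
    [[0, 0, 0], [0, 0, 0]],
    [[0, 0, 0], [0, 0, 0]],
    [[0, 0, 0], [0, 0, 0]],
    [[0, 0, 0], [0, 0, 0]],
    [[0, 0, 0], [0, 0, 0]],
    [[0, 0, 0], [0, 0, 0]],
  ],
)

```text
t: 13.63
position: [0.4467, -0.2431, 0.0904]
eef_rot: [0.771, 0.637, 0.0, 0.001]
contact_force: [-5.9, 3.2, 18.5]
grip_width: 0.0071
grip_force: 35.8
```

>>> jog_arm(
  steps=[
    [[0, 0, 0], [0, 0, 0]],
    [[0, 0, 0], [0, 0, 0]],
    [[0, 0, 0], [0, 0, 0]],
    [[0, 0, 0], [0, 0, 0]],
    [[0, 0, 0], [0, 0, 0]],
    [[0, 0, 0], [0, 0, 0]],
    [[0, 0, 0], [0, 0, 0]],
    [[0, 0, 0], [0, 0, 0]],
  ],
)

```text
t: 14.3
position: [0.4467, -0.243, 0.0904]
eef_rot: [0.771, 0.637, 0.0, 0.001]
contact_force: [-5.8, 3.1, 18.3]
grip_width: 0.0075
grip_force: 35.8
```

```bash
python3 - <<'E'
from h import *
s,t=r.capture("side"),r.capture("top"); print(r.sense()["contact_force"])
z=lambda im,x,y,w,h:cv2.resize(im[y:y+h,x:x+w],(400,400*h//w),interpolation=cv2.INTER_CUBIC)
cv2.imwrite("pics/home.png",np.hstack([z(s,320,140,80,84),z(t,390,190,120,126)]))
E
```

```text
[-5.29617248  2.84730656 17.89419888]
```

View pics/home.png

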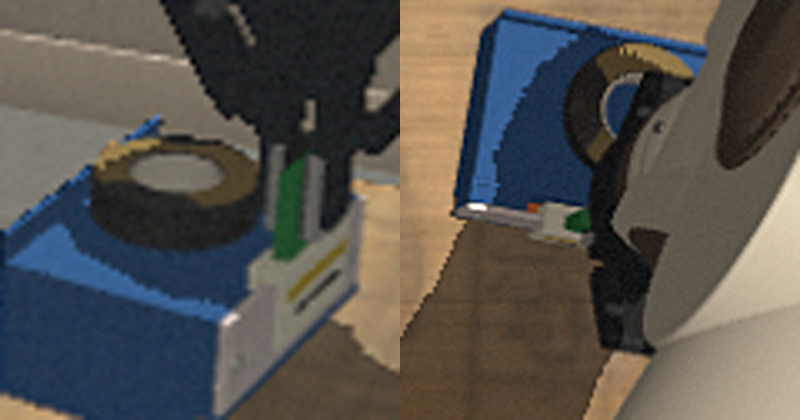

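The holder straddles the lip with its bridge down on it, label outward, and the dark tape (338–372 px in the side view) has not moved. I've held it home for more than 2 s at about 18 N, so I'm handing the job in.

```bash
python3 -c "
from bench import r
print(r.job_done())"
```

```text
the job is handed in; nothing more can be done
None
```

The label holder is clipped over the shelf's front lip, label outward, and is still gripped and pressed home at about 18 N after a hold of more than 2 s; the job was handed in at about 14.4 s and returned no verdict.

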